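Open the ratchet stop on a kitchen tier organiser

ROBOT

A 6-joint arm with a two-finger parallel gripper is mounted at the origin on the work surface. World frame = base frame: x ahead of the robot, y to its left, z up, the work surface at z = 0. Lengths are in m, angles in rad, forces in N, time in s.
With the tool pointing down it reaches from about 0.3 to 0.75 m from the base axis. Payload 8.5 kg.
Tool frame: the origin (TCP) lies midway between the tips of the shut fingers; the grasp point (between the pads) lies 19 mm behind it; z points along the fingers, y is the line along which they close (so a half turn about z gives the same grasp; the last joint's range is limited). The gripper opens to 88 mm and grips with 3 to 60 N. Pads are 18 mm wide; open, the fingers measure 123 mm over their backs; the gripper's body (75 mm by 187 mm) begins 45 mm behind the grasp point.
Start: joints at [0.982, 0.381, 1.297, -0, 1.464, -0.215], TCP at [0.201, 0.512, 0.239] pointing down, gripper open.
Joint ranges: [-3.11, 3.11], [-0.89, 2.33], [0.22, 2.48], [-1.42, 4.56], [0.17, 2.85], [-2.88, 2.88]. Speed limits (rad/s): [2.39, 2.39, 3.14, 3.14, 3.14, 3.14].

INTERFACE

Orientations are given as [roll, pitch, yaw] about the fixed x, y, z axes, in that order (R = Rz(yaw) Ry(pitch) Rx(roll)).
In Python, from workcell import manip gives the robot as it stands.
- The arm moves only by the tool servo_tool, never from a script. Its arguments are lists of equal length, an entry for each row: "translation": the shift along the tool's x, y, z in mm, a list of three; "rotation": the turn, a rotation vector about the tool's x, y, z in degrees, a list of three; "jaw": the opening, from -1 (shut) to 1 (fully open). A call has 1 to 5 rows; each row is the pose to reach, as a shift and turn from the pose commanded when the call began, along the tool's axes at that moment; what a row does not reach only later rows make up. A row lasts 1/8 s, in which the tool goes at most 62.5 mm and 10.7 degrees, less where a joint would pass 70% of its speed; a pose out of reach is approached as far as the arm can. A call with a gripper value outside its range is refused whole. The fingers move at their own pace and stop on an object; the grip force is fixed at half the most. Time passes only in rows, so rows that repeat a pose let the fingers close. It gives the time, the measured TCP pose, the force, the opening and the grip force at its end, in the units of the state.
- manip.observe(): the state, without advancing time (a new reading comes with each control period).
- manip.read_camera(name): name is "scene" or "top" or "wrist"; returns a dict with "pixels" (420x560x3 uint8, blue, green, red), "depth" (420x560 float32, m along the optical axis (not along the pixel's ray), 0 where there is no reading), "mtx" (3x3 intrinsics, pixels), "k1" (the pictures are not rectified: a ray, as slopes to the right and down, at radius r is drawn at 1 + k1 r^2 times it, then the intrinsics apply), "world_from_camera" (4x4, takes a point from camera to world coordinates). Camera axes: x right, y down, z forward; pixel columns grow to the right and rows downward; lengths in m; the calibration is good to about 2 mm. A picture is of the moment at which its call begins.
- manip.job_done(): hands the job in; it is judged then, once.
The state is a dict: "time": time; "joint_positions": joint angles; "joint_velocities": joint speeds; "joint_efforts": joint torques, N m; "eef_pos": TCP position; "orientation": TCP orientation; "contact_force": force on the tool from outside, world axes, zero at the start; "torque": the same for the moment, N m; "gripper_width": finger opening in m; "grasp_force": force on a finger pad.
Only numpy, scipy, OpenCV 4.12 (cv2) and the standard library are available. Lean on these libraries where they do the work, as an engineer would, in place of code of your own. Each camera call takes 0.05 s, during which the arm holds its last target. There are 200 camera calls.

TASK

The sliding stop on the upper tier of the clear organiser is set close to the mesh filter cup and there is no room to put anything beside the cup. Press the stop's release pad down with the fingertips and, keeping it pressed, push the stop back along its toothed bar, away from the cup, until it is fully home against the end block; then come off the pad so that it springs up again. Only press and push: lift nothing, and leave the cup and everything else standing where it is.

Things in the scene. Friction and masses are not known exactly. Their poses are not given: they have to be found in the camera images.
- organiser: Fixed clear acrylic two-tier organiser, 180 mm deep (x) by 360 wide (y), side panels 150 high. Origin: centre of its underside, on the counter; x away from the robot's side, y to its left, z up; turned by up to 0.4 rad. Deck tops at z = 11 and 110 mm. A toothed aluminium ratchet bar (12 wide, top at z = 138) runs along y at x = -60. Filter cup at the +y end; the stop on the bar opens towards -y.
- stop (a joint): White plastic sliding stop on the bar, in m: 0 = closest to the cup (starts at 0 to 0.03), grows as it is pushed back (organiser's -y), 0.130 = home at the end block. Slides with 2.5 N of friction while the release is held; else it locks within one 6 mm tooth. From the cup backwards: upright jaw plate (5 mm, top at z = 185), open well 57 mm long with the release pad in it, upright thumb block.
- release (a joint): How far the release pad is pressed down, in m: 0 = up, 0.008 = bottomed. Sprung up: 2 N to start it, 4 N at 4 mm, 6 N at the bottom. At rest it stands 0 to 4 mm down, as the pawl happens to sit on the teeth. The stop is free to slide only while the pad is held down by more than about 4.2 mm.
- release_top (a point): Centre of the release pad's top (moves with it): a flat ribbed grey pad, 30 mm across the bar by 48 mm along it, in the stop's well over the bar; fully up its top is 158 mm above the counter, bottomed 150 mm and still 4 mm over the sleeve around it. It is 28.5 mm from the thumb block's push face and 28.5 mm from the jaw plate. Axes as the organiser's.
- stop_push_face (a point): Middle of the thumb block's upright push face on the stop, which looks towards the cup (organiser's +y), 40 mm wide by 42 mm high (z 146 to 188 mm over the counter, this point at 167 mm). Axes as the organiser's.
- end_block (a point): Middle of the upper edge of the fixed aluminium end block's face at the -y end of the bar, 146 mm above the counter, 40 mm wide; the thumb block's back (22 mm behind its push face) comes to rest against this face when the stop is home.
- filter_cup_center (a point): Centre, half-way up, of the loose steel mesh filter cup, 70 mm across the rim and 70 mm high, standing on the upper deck between the +y side panel and the jaw plate. Leave it alone.
- ramekin: Loose white ceramic ramekin, 84 mm across, 45 mm high, on the lower deck towards the -y end. Origin under its centre. Leave it alone.
- scraper: Loose yellow plastic dough scraper, 98 by 110 mm, 10 mm thick at its grip edge, flat on the lower deck towards the +y end. Origin under its centre. Leave it alone.
- teaspoon: Loose steel teaspoon, 140 mm long, lying across the middle of the lower deck. Leave it alone.
- mug: Loose white mug, 82 mm across, 92 mm high, on the counter to the left of the organiser. Origin under its centre. Leave it alone.
- soap_bottle: Loose washing-up liquid bottle, 60 mm across, 190 mm high, on the counter to the right. Origin under its centre. Leave it alone.
- tea_tin: Loose round tin, 72 mm across, 100 mm high, on the counter to the left, farther off. Origin under its centre. Leave it alone.
- dish_brush: Loose dish brush, about 220 mm long with a round head, lying on the counter to the right, nearer the robot. Leave it alone.
There are look-alikes about, which are no part of the job. What is shaped like the part that bears filter_cup_center but brown is not meant.

How it is judged:
By the outcome, as a careful person would: the job done as asked, in the order asked, and still so for the second after the job is handed in, with the robot touching nothing.
It also fails if it takes over 38 s, if anything falls off the work surface, if the arm or the gripper's body presses on something with over 40 N, if the wrist force passes 120 N, or if a joint passes its speed limit or range.

## Working session

There is one attempt and no reset: what is moved stays moved. The work goes in short steps, Python scripts to look and compute and a tool call to move; the robot and the scene stay as the last step left them, time stands still between calls to the robot, and variables do not carry over. Pictures are saved under pics/ and viewed, at most 10 in all, crops included, and the job is handed in when it is done.

Besides the shell and the picture viewer there is one more tool, called after "Request:" as name(argument=value, ...) on one line, values as JSON. servo_tool: Moves the arm, as the interface text tells. Its arguments: {"type":"object","properties":{"translation":{"type":"array"},"rotation":{"type":"array"},"jaw":{"type":"array"}},"required":["translation","rotation","jaw"]}

```bash
mkdir -p pics; cat > h.py <<'E'
import numpy as np, cv2
from workcell import manip
def cam(n):
    c=manip.read_camera(n); return c
def pt(c,u,v,z=None):
    """world point of pixel by depth (z None) or on plane z"""
    K=c["mtx"]; d=np.array([c["k1"],0,0,0,0],float)
    x,y=cv2.undistortPoints(np.array([[[u,v]]],float),K,d)[0,0]
    T=np.array(c["world_from_camera"]); r=T[:3,:3]@[x,y,1]; o=T[:3,3]
    s=float(c["depth"][int(round(v)),int(round(u))]) if z is None else (z-o[2])/r[2]
    return o+s*r
E
python3 - <<'E'
from h import *
a=cam("scene");b=cam("top")
cv2.imwrite("pics/scene.png",a["pixels"]);cv2.imwrite("pics/top.png",b["pixels"])
import pickle;pickle.dump((a,b),open("ab.pkl","wb"))
print(a["k1"],b["world_from_camera"],a["world_from_camera"])
s=manip.observe();print(s["time"],s["eef_pos"],s["orientation"])
E
```

```text
-0.1849694366080881 [[ 0.01904105 -0.99767735  0.06540144  0.47770343]
 [-0.99980151 -0.01938359 -0.0046069   0.02921629]
 [ 0.00586391 -0.06530074 -0.9978484   1.30890385]
 [ 0.          0.          0.          1.        ]] [[ 0.83497567  0.36646861 -0.41050747  1.06513876]
 [ 0.55024067 -0.56567886  0.61420081 -0.75694882]
 [-0.00713008 -0.73872064 -0.67397402  0.9748742 ]
 [ 0.          0.          0.          1.        ]]
0.1 [0.20071952 0.51180839 0.23821571] [-3.14034468e+00 -2.46320997e-04  2.76776471e+00]
```

View pics/scene.png

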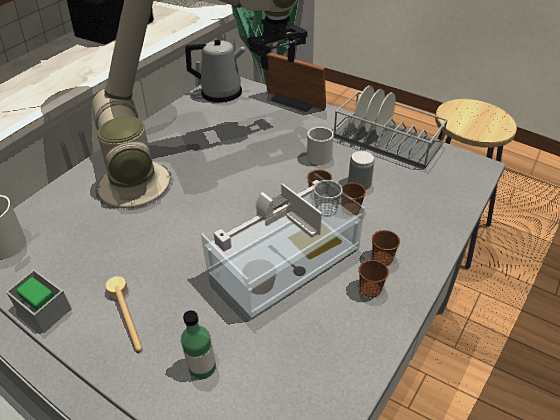

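View pics/top.png

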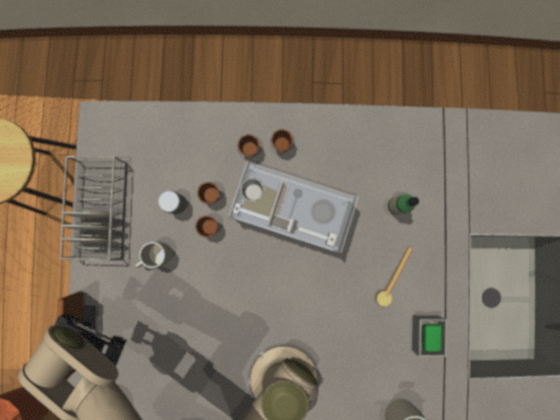

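Both views show the organiser (top ≈ (294,207)), the steel cup (scene (328,195), top (253,188)), the brown look-alikes (scene (318,180), (352,195), (385,245), (372,278)), and the end block (scene (222,238)). The steel cup is the real one. The stop sits on the bar beside it at scene (270,205)–(300,210). I'll check that in a close crop.

```bash
python3 - <<'E'
from h import *
import pickle;a,b=pickle.load(open("ab.pkl","rb"))
p=cv2.resize(a["pixels"][170:270,200:340],None,fx=5.5,fy=5.5,interpolation=cv2.INTER_CUBIC)
cv2.imwrite("pics/c1.png",p)
q=cv2.resize(b["pixels"][160:255,225:360],None,fx=5.8,fy=5.8,interpolation=cv2.INTER_CUBIC)
cv2.imwrite("pics/c2.png",q)
E
```

```text
(no output)
```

View pics/c1.png

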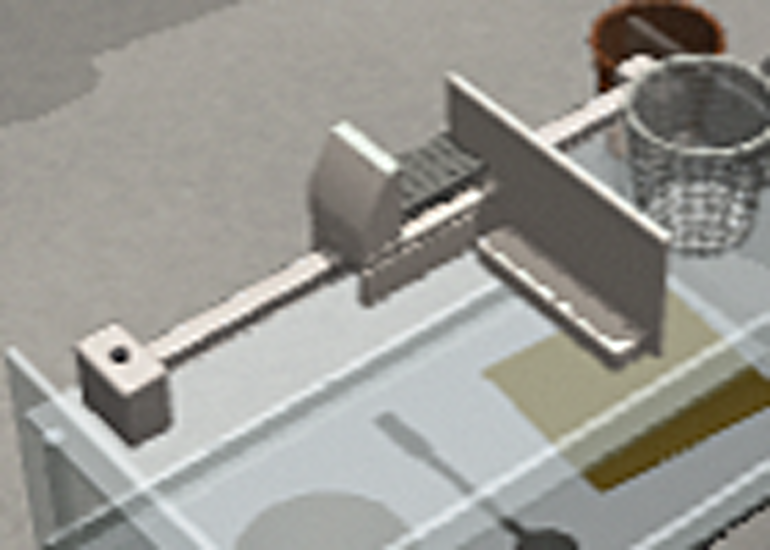

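View pics/c2.png

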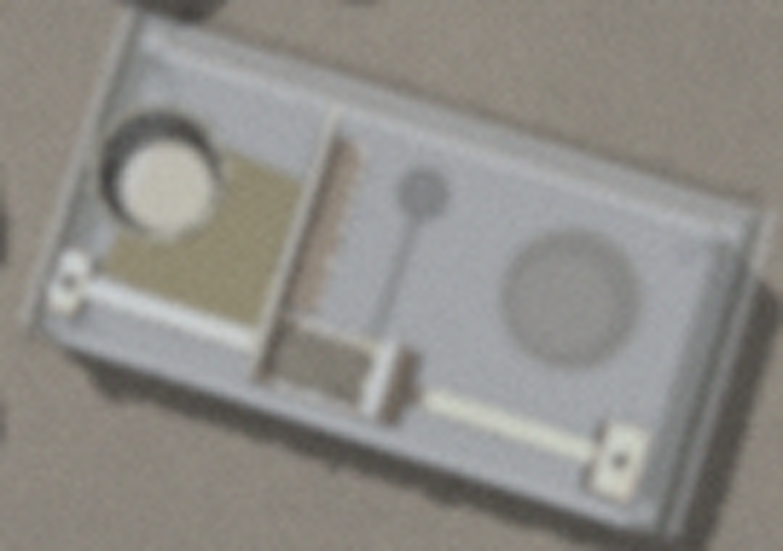

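The crops show the grey ribbed pad (top crop (325,362)) between the jaw plate and the thumb block. The end block is at top crop (620,459), and the far bar block is at (71,283). Next I'll measure the points.

```bash
python3 - <<'E'
from h import *
np.set_printoptions(precision=4,suppress=True)
import pickle;a,b=pickle.load(open("ab.pkl","rb"))
def T(U,V,z=None): return pt(b,(U+.5)/5.8-.5+225,(V+.5)/5.8-.5+160,z)
def S(U,V,z=None): return pt(a,(U+.5)/5.5-.5+200,(V+.5)/5.5-.5+170,z)
e=T(620,459,.146);f=T(71,283,.146);p=T(325,362,.156);t=T(378,380,.188)
print("end",e,T(620,459),S(121,350,.146),S(121,350));print("far",f,T(71,283),S(636,66,.146))
print("pad",p,T(325,362));print("thumb",t,T(378,380),S(368,147,.188),S(368,147))
print("jaw top mid?",T(298,245,.185),S(559,158,.185))
print("cup",T(163,175),"scene pad",S(440,170,.156),S(440,170))
d=f-e; print("len",np.linalg.norm(d),"yaw of org", np.arctan2(-d[0],d[1]))
d=d/np.linalg.norm(d);print("along from end: pad",(p-e)@d,"thumb",(t-e)@d,"perp pad",np.cross(d,p-e)[2],np.cross(d,t-e)[2])
E
```

```text
end [ 0.4756 -0.1339  0.146 ] [ 0.4756 -0.134   0.1455] [ 0.4735 -0.1302  0.146 ] [ 0.4745 -0.1312  0.1473]
far [0.5623 0.1554 0.146 ] [0.563  0.1563 0.1377] [0.5584 0.1541 0.146 ]
pad [0.5231 0.0214 0.156 ] [0.523  0.0215 0.1589]
thumb [ 0.5133 -0.0052  0.188 ] [ 0.5132 -0.0052  0.1892] [ 0.5151 -0.0039  0.188 ] [ 0.5162 -0.0054  0.1896]
jaw top mid? [0.5811 0.0365 0.185 ] [0.5868 0.0379 0.185 ]
cup [0.6239 0.1105 0.116 ] scene pad [0.5289 0.0311 0.156 ] [0.53   0.0294 0.1578]
len 0.3020358441245736 yaw of org -0.2911691591455762
along from end: pad 0.16243014862148916 thumb 0.13405161928179524 perp pad -0.0008528138843668653 0.0009013759193625404
```

Request:
servo_tool(translation=[[-48,-34,0],[-96,-68,0],[-144,-102,0],[-192,-136,0],[-240,-170,0]], rotation=[[0,0,-1],[0,0,-2],[0,0,-3],[0,0,-4],[0,0,-4.75]], jaw=[-1,-1,-1,-1,-1])

```text
time: 0.72
eef_pos: [0.3628, 0.2644, 0.2386]
orientation: [-3.141, -0.0, 2.851]
contact_force: [1.4, 0.6, -0.3]
gripper_width: 0.0402
grasp_force: 0.0
```

Request:
servo_tool(translation=[[-45,-37,0],[-90,-75,0],[-135,-112,0],[-180,-150,0],[-223,-187,0]], rotation=[[0,0,0],[0,0,0],[0,0,0],[0,0,0],[0,0,0]], jaw=[-1,-1,-1,-1,-1])

```text
time: 1.35
eef_pos: [0.5229, 0.0211, 0.2385]
orientation: [3.142, -0.001, 2.85]
contact_force: [-0.0, -0.3, 0.3]
gripper_width: 0.0001
grasp_force: 0.0
```

Request:
servo_tool(translation=[[0,0,10],[0,0,20]], rotation=[[0,0,0],[0,0,0]], jaw=[-1,-1])

```text
time: 1.6
eef_pos: [0.5217, 0.0233, 0.2178]
orientation: [3.141, -0.001, 2.85]
contact_force: [-0.4, -0.1, -0.1]
gripper_width: 0.0005
grasp_force: 0.0
```

```bash
python3 - <<'E'
from h import *
import pickle
a=cam("scene");w=cam("wrist");pickle.dump((a,w),open("w.pkl","wb"))
p=cv2.resize(a["pixels"][140:240,230:350],None,fx=5,fy=5,interpolation=cv2.INTER_CUBIC)
cv2.imwrite("pics/d1.png",np.hstack([p,]))
cv2.imwrite("pics/d2.png",w["pixels"])
s=manip.observe();print(s["time"],s["eef_pos"],s["orientation"],s["gripper_width"])
E
```

```text
1.7 [0.52107023 0.02411049 0.21754652] [-3.14145518e+00 -2.77762442e-03  2.85196647e+00] 0.00025775263409537027
```

View pics/d2.png

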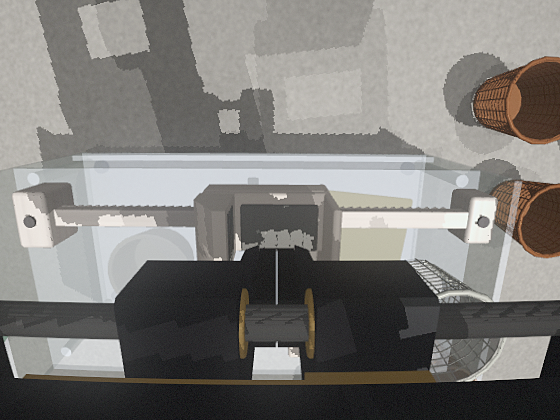

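View pics/d1.png

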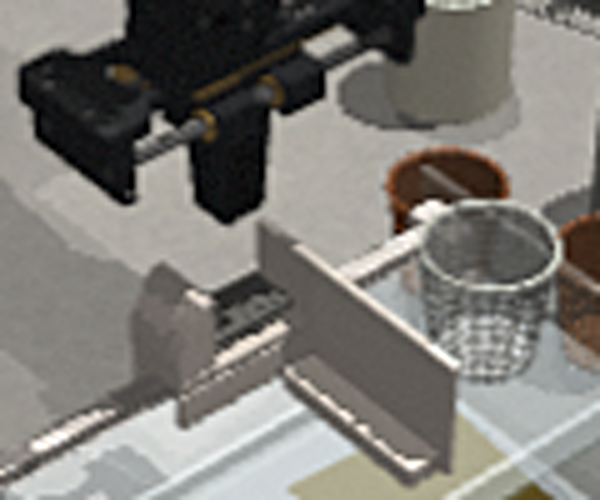

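The wrist view shows the grey pad between x≈241 and 318 (row 225), flanked by the thumb block on the left and the jaw plate on the right. The fingers look roughly centred on it. I'll check this with numbers.

```bash
python3 - <<'E'
from h import *
np.set_printoptions(precision=4,suppress=True)
import pickle;a,w=pickle.load(open("w.pkl","rb"))
g=np.array([.5222,.0225,0]);d=np.array([.287,.958,0]);x=np.array([.958,-.287,0])
for v in (215,228):
    print(v)
    for u in range(196,346,5):
        P=pt(w,u,v);print(u,"%.1f %.1f z%.1f"%tuple(1e3*np.array([(P-g)@d,(P-g)@x,P[2]])),w["pixels"][v,u])
E
```

```text
215
196 -46.0 -11.5 z168.1 [112 115 119]
201 -41.9 -13.0 z173.3 [126 130 135]
206 -37.6 -15.0 z180.1 [113 117 122]
211 -33.3 -17.5 z188.2 [115 121 125]
216 -30.8 -17.3 z187.6 [122 127 132]
221 -28.2 -17.2 z187.5 [120 124 129]
226 -26.4 -15.7 z182.4 [106 109 112]
231 -25.7 -11.3 z167.5 [69 75 70]
236 -25.5 -4.8 z145.5 [124 128 132]
241 -21.1 -8.0 z156.2 [70 69 69]
246 -17.9 -8.5 z158.0 [79 79 79]
251 -14.9 -8.4 z157.6 [76 80 79]
256 -11.8 -8.3 z157.4 [76 76 77]
261 -8.8 -8.3 z157.3 [76 76 77]
266 -5.7 -8.8 z158.8 [79 81 82]
271 -2.7 -8.2 z157.1 [73 76 75]
276 0.3 -8.1 z156.7 [73 74 73]
281 3.4 -8.0 z156.3 [74 76 76]
286 6.4 -8.3 z157.3 [80 81 83]
291 9.5 -8.1 z156.6 [75 78 76]
296 12.5 -8.5 z157.9 [76 79 80]
301 15.7 -8.0 z156.2 [77 79 78]
306 18.5 -8.7 z158.6 [80 81 83]
311 21.7 -8.3 z157.3 [84 85 88]
316 24.8 -8.1 z156.6 [75 75 76]
321 29.2 -5.2 z146.8 [124 128 133]
326 30.6 -8.8 z158.9 [102 107 111]
331 30.8 -13.9 z176.2 [106 109 114]
336 32.2 -16.3 z184.1 [151 158 163]
341 35.1 -16.0 z183.0 [149 155 162]
228
196 -46.7 -3.2 z167.2 [103 108 111]
201 -42.5 -5.0 z172.6 [124 128 134]
2
[... 225 characters left out ...]
.2 z145.0 [122 128 133]
241 -21.2 0.1 z157.1 [67 69 67]
246 -18.2 0.3 z156.6 [74 76 78]
251 -15.1 0.3 z156.4 [72 77 76]
256 -12.0 0.0 z157.3 [74 75 76]
261 -8.9 0.2 z156.8 [73 75 77]
266 -5.8 -0.0 z157.4 [76 73 73]
271 -2.8 0.4 z156.2 [65 65 67]
276 0.3 -0.1 z157.6 [72 75 76]
281 3.4 -0.3 z158.2 [71 74 72]
286 6.5 0.3 z156.5 [64 64 64]
291 9.6 -0.0 z157.4 [72 72 72]
296 12.7 0.4 z156.2 [72 72 75]
301 15.8 0.4 z156.3 [75 78 78]
306 18.7 -0.3 z158.1 [76 80 77]
311 21.8 -0.2 z157.9 [78 80 79]
316 24.9 -0.1 z157.6 [74 75 75]
321 29.5 3.7 z146.3 [123 129 133]
326 30.6 -1.2 z160.9 [102 107 111]
331 30.6 -7.5 z179.7 [ 97 104 107]
336 32.7 -8.7 z183.1 [151 159 166]
341 35.4 -8.7 z183.2 [146 159 164]
```

Request:
servo_tool(translation=[[0,2,20],[0,2,40],[0,2,52],[0,2,56],[0,2,56]], rotation=[[0,0,0],[0,0,0],[0,0,0],[0,0,0],[0,0,0]], jaw=[-1,-1,-1,-1,-1])

```text
time: 2.33
eef_pos: [0.5228, 0.0251, 0.1631]
orientation: [3.142, 0.0, 2.851]
contact_force: [-0.5, 0.2, 0.3]
gripper_width: 0.0007
grasp_force: 0.0
```

Request:
servo_tool(translation=[[0,0,3],[0,0,6],[0,0,8],[0,0,9],[0,0,9]], rotation=[[0,0,0],[0,0,0],[0,0,0],[0,0,0],[0,0,0]], jaw=[-1,-1,-1,-1,-1])

```text
time: 2.95
eef_pos: [0.5229, 0.0249, 0.154]
orientation: [3.141, 0.001, 2.851]
contact_force: [-0.1, 1.2, 3.6]
gripper_width: 0.0006
grasp_force: 2.0
```

Request:
servo_tool(translation=[[0,0,1],[0,0,2],[0,0,2.5],[0,0,2.5]], rotation=[[0,0,0],[0,0,0],[0,0,0],[0,0,0]], jaw=[-1,-1,-1,-1])

```text
time: 3.45
eef_pos: [0.5229, 0.0249, 0.1514]
orientation: [3.141, 0.001, 2.851]
contact_force: [0.2, 0.6, 4.8]
gripper_width: 0.0007
grasp_force: 2.6
```

Request:
servo_tool(translation=[[0,-3,0.8],[0,-6,0.8],[0,-10,0.8],[0,-15,0.8],[0,-20,0.8]], rotation=[[0,0,0],[0,0,0],[0,0,0],[0,0,0],[0,0,0]], jaw=[-1,-1,-1,-1,-1])

```text
time: 4.08
eef_pos: [0.5171, 0.0059, 0.1506]
orientation: [3.141, 0.0, 2.851]
contact_force: [1.7, 2.7, 5.1]
gripper_width: 0.0008
grasp_force: 2.8
```

Request:
servo_tool(translation=[[0,-6,0],[0,-12,0],[0,-18,0],[0,-24,0],[0,-30,0]], rotation=[[0,0,0],[0,0,0],[0,0,0],[0,0,0],[0,0,0]], jaw=[-1,-1,-1,-1,-1])

```text
time: 4.7
eef_pos: [0.5084, -0.0228, 0.1506]
orientation: [3.141, 0.0, 2.851]
contact_force: [1.0, 3.1, 5.2]
gripper_width: 0.0002
grasp_force: 2.8
```

Request:
servo_tool(translation=[[0,-6,0],[0,-12,0],[0,-18,0],[0,-24,0],[0,-30,0]], rotation=[[0,0,0],[0,0,0],[0,0,0],[0,0,0],[0,0,0]], jaw=[-1,-1,-1,-1,-1])

```text
time: 5.32
eef_pos: [0.4997, -0.0515, 0.1505]
orientation: [3.141, -0.0, 2.851]
contact_force: [-0.0, 3.0, 5.5]
gripper_width: 0.0006
grasp_force: 2.8
```

Request:
servo_tool(translation=[[0,-5,0],[0,-10,0],[0,-14,0],[0,-18,0],[0,-22,0]], rotation=[[0,0,0],[0,0,0],[0,0,0],[0,0,0],[0,0,0]], jaw=[-1,-1,-1,-1,-1])

```text
time: 5.95
eef_pos: [0.4933, -0.0725, 0.1505]
orientation: [3.141, -0.001, 2.851]
contact_force: [-0.2, 2.5, 6.0]
gripper_width: 0.0003
grasp_force: 2.8
```

Request:
servo_tool(translation=[[0,-2,0],[0,-4,0],[0,-6,0]], rotation=[[0,0,0],[0,0,0],[0,0,0]], jaw=[-1,-1,-1])

```text
time: 6.32
eef_pos: [0.4918, -0.078, 0.1505]
orientation: [3.14, 0.0, 2.851]
contact_force: [1.4, 4.9, 5.5]
gripper_width: 0.0003
grasp_force: 2.8
```

Request:
servo_tool(translation=[[0,-1,0],[0,-2,0]], rotation=[[0,0,0],[0,0,0]], jaw=[-1,-1])

```text
time: 6.58
eef_pos: [0.4913, -0.0799, 0.1505]
orientation: [3.14, 0.0, 2.851]
contact_force: [1.5, 3.8, 4.9]
gripper_width: 0.0005
grasp_force: 2.8
```

Request:
servo_tool(translation=[[0,-1.5,0],[0,-3,0],[0,-3,0]], rotation=[[0,0,0],[0,0,0],[0,0,0]], jaw=[-1,-1,-1])

```text
time: 6.95
eef_pos: [0.4904, -0.0829, 0.1505]
orientation: [3.141, 0.0, 2.851]
contact_force: [0.6, 3.4, 6.0]
gripper_width: 0.0003
grasp_force: 2.8
```

```bash
python3 - <<'E'
from h import *
import pickle
a=cam("scene");pickle.dump(a,open("s.pkl","wb"))
cv2.imwrite("pics/e1.png",cv2.resize(a["pixels"][180:270,200:320],None,fx=6,fy=6,interpolation=cv2.INTER_CUBIC))
E
```

```text
(no output)
```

View pics/e1.png

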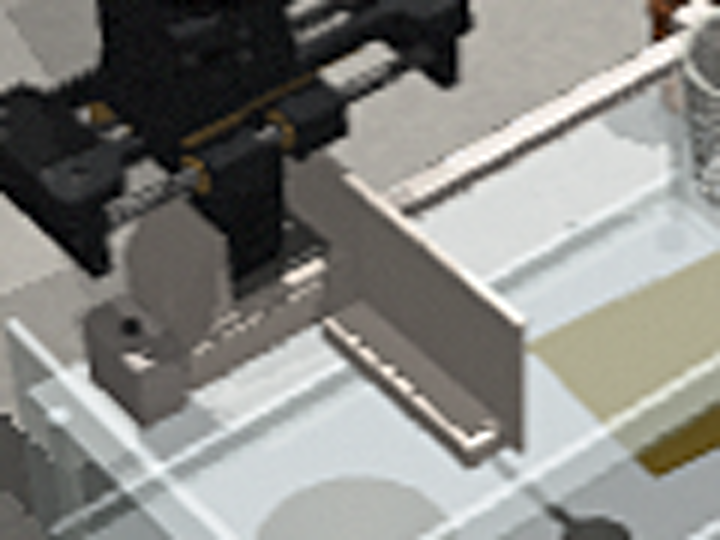

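The stop is at the end block or very nearly, with its back next to the block at crop (150,350). I'll keep pushing until the force rises sharply.

Request:
servo_tool(translation=[[0,-1.5,0],[0,-3,0],[0,-3,0]], rotation=[[0,0,0],[0,0,0],[0,0,0]], jaw=[-1,-1,-1])

```text
time: 7.38
eef_pos: [0.4896, -0.0857, 0.1505]
orientation: [3.14, 0.0, 2.851]
contact_force: [1.9, 4.8, 5.9]
gripper_width: 0.0006
grasp_force: 3.4
```

Request:
servo_tool(translation=[[0,-1,0],[0,-2,0],[0,-2,0]], rotation=[[0,0,0],[0,0,0],[0,0,0]], jaw=[-1,-1,-1])

```text
time: 7.75
eef_pos: [0.4895, -0.0859, 0.1506]
orientation: [3.137, 0.001, 2.851]
contact_force: [6.1, 15.3, 5.9]
gripper_width: 0.0006
grasp_force: 8.8
```

The force jumped to 16 N and the TCP stopped moving, so the stop is home. I'll ease the side load without pulling back, then lift straight up.

Request:
servo_tool(translation=[[0,1,0],[0,1.2,-3],[0,1.2,-6],[0,1.2,-10],[0,2,-16]], rotation=[[0,0,0],[0,0,0],[0,0,0],[0,0,0],[0,0,0]], jaw=[-1,-1,-1,-1,-1])

```text
time: 8.38
eef_pos: [0.4891, -0.0863, 0.1663]
orientation: [-3.141, -0.001, 2.851]
contact_force: [0.1, -0.7, 0.8]
gripper_width: 0.0004
grasp_force: 0.0
```

Request:
servo_tool(translation=[[0,4,-20],[0,4,-50],[0,4,-90],[-50,4,-110],[-100,4,-110]], rotation=[[0,0,0],[0,0,0],[0,0,0],[0,0,0],[0,0,0]], jaw=[-1,-1,-1,-1,-1])

```text
time: 9.0
eef_pos: [0.5877, -0.1119, 0.2791]
orientation: [-3.14, 0.004, 2.85]
contact_force: [0.7, -0.7, 0.7]
gripper_width: 0.0003
grasp_force: 0.0
```

Request:
servo_tool(translation=[[50,0,0],[100,0,0],[150,0,0],[200,0,0],[200,0,0]], rotation=[[0,0,0],[0,0,0],[0,0,0],[0,0,0],[0,0,0]], jaw=[-1,-1,-1,-1,-1])

```text
time: 9.62
eef_pos: [0.3925, -0.053, 0.277]
orientation: [-3.141, 0.0, 2.85]
contact_force: [0.6, -0.8, 0.1]
gripper_width: 0.0005
grasp_force: 0.0
```

```bash
python3 - <<'E'
from h import *
import pickle
a=cam("scene");t=cam("top");pickle.dump((a,t),open("f.pkl","wb"))
p=cv2.resize(a["pixels"][170:270,200:340],(760,543),interpolation=cv2.INTER_CUBIC)
cv2.imwrite("pics/f1.png",p)
s=manip.observe();print(s["time"],s["eef_pos"],s["contact_force"])
E
```

```text
9.725 [ 0.39506208 -0.05409148  0.27696855] [ 0.37329009  0.62782122 -0.98903176]
```

View pics/f1.png

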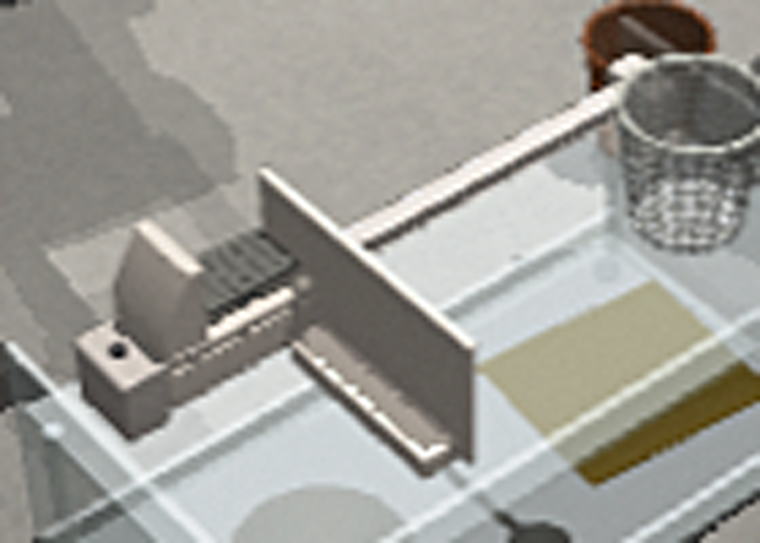

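The thumb block sits against the end block (crop (150,340)), the pad is up (250,265), and the cup hasn't moved (690,150). I'm handing it in.

```bash
python3 -c "
from workcell import manip
print(manip.job_done())"
```

```text
the job is handed in; nothing more can be done
None
```

The stop is fully home against the end block, the release pad has sprung back up, and the cup stands where it was; I handed the job in at about 9.7 s, but it returned no verdict.

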